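# Reset the water feed valve of the food warmer

## Robot

A 6-joint arm with a two-finger parallel gripper is mounted at the origin on the work surface. World frame = base frame: x ahead of the robot, y to its left, z up, the work surface at z = 0. Lengths are in m, angles in rad, forces in N, time in s.
With the tool pointing down it reaches from about 0.375 to 0.9 m from the base axis. Payload 3.1 kg.
Tool frame: the origin (TCP) lies midway between the tips of the shut fingers; the grasp point (between the pads) lies 19 mm behind it; z points along the fingers, y is the direction in which the jaws open and shut (so a half turn about z gives the same grasp; the last joint's range is limited). The gripper opens to 87 mm and grips with 3 to 60 N. Pads are 19 mm wide; open, the fingers measure 117 mm over their backs; the gripper's body (75 mm by 190 mm) begins 51 mm behind the grasp point.
Start: joints at [-1.312, 0.527, 1.433, -0, 1.181, -0.178], TCP at [0.264, -0.566, 0.223] pointing down, gripper open.
Joint ranges: [-3.08, 3.08], [-0.75, 2.2], [0.22, 2.44], [-1.43, 4.57], [0, 2.65], [-2.85, 2.85]. Speed limits (rad/s): [2.79, 2.79, 3.14, 3.14, 3.14, 3.14].

## Interface

Orientations are given as a unit quaternion [w, x, y, z].
In Python, from rig import sensors, vision, workorder gives the robot as it stands. The module is installed in compiled form; this text tells all that it offers.
- The arm moves only by the shell command python3 -m creep 'ROWS' [FORCE]. ROWS is a JSON object of lists of equal length, an entry for each row: "hand": the finger opening in mm, from 0 to 87; "linear": the shift along the world's x, y, z in mm, a list of three; "dr": the turn, a rotation vector about the world's x, y, z in rad, a list of three. In form: {"hand": [hand, ...], "linear": [[dx, dy, dz], ...], "dr": [[rx, ry, rz], ...]}. A call has 1 to 20 rows; each row is the pose to reach, as a shift and turn from the pose commanded when the call began; what a row does not reach only later rows make up. A row lasts 1/10 s, in which the tool goes at most 50 mm and 8.59 degrees, less where a joint would pass 70% of its speed; a pose out of reach is approached as far as the arm can. A call with a gripper value outside its range is refused whole. The fingers move at their own pace and stop on an object; FORCE is the grip in N (left out, the last holds). Time passes only in rows, so rows that repeat a pose let the fingers close. It gives the time, the measured TCP pose, the force and the opening at its end, in the units of the state.
- sensors.observe(): the state, without advancing time (a new reading comes with each control period).
- vision.capture(name): name is "side" or "top" or "wrist"; returns a dict with "frame" (400x640x3 uint8, red, green, blue), "vertical_fov" (degrees; the focal length in pixels is half the picture's height over the tangent of half this angle, whatever the lens; pixels are square), "cx", "cy" (the principal point, pixels), "R" (3x3) and "t" (3): a world point X has camera coordinates R X + t. Camera axes: x right, y down, z forward; pixel columns grow to the right and rows downward; lengths in m; the calibration is good to about 2 mm. A picture is of the moment at which its call begins. There is no depth.
- workorder.hand_in(): hands the job in, once; it reports no verdict.
Trained networks look in a picture, given as the dict that the camera call returned (one of the last four; its "shot" number tells which), for a name from the list of things; names that differ only in an ending like _2 or _b are one class to them, and where a whole thing is asked for, a point or a joint stands for the part that bears it (a point fixed in the world has none). Each returns a list of dicts, best first, with "confidence" (0 to 1); they miss things now and then, are a little off and sometimes report something else, mostly with a low value. They report only what shows in the picture. A call takes as long as a camera call. They do not tell look-alikes from the thing itself.
- vision.look_for(label, picture): "xy" ([column, row] in pixels, amid what is visible of it).
The state is a dict: "time": time; "joints": joint angles; "dq": joint speeds; "effort": joint torques, N m; "tool_pos": TCP position; "ee_rot": TCP orientation; "ft_force": force on the tool from outside, world axes, zero at the start; "wrist_torque": the same for the moment, N m; "width": opening from 0.0 (shut) to 1.0 (fully open).
Only numpy, scipy, OpenCV 4.12 (cv2) and the standard library are available. Lean on these libraries where they do the work, as an engineer would, in place of code of your own. Each camera call takes 0.05 s, during which the arm holds its last target.

## Task

The food warmer's water feed valve on the counter is locked by a steel pin with an orange head: draw the pin up out of its socket and leave it loose in the blue tray. Then take the handwheel by its black crank handle, close the valve (clockwise seen from above) until it comes up against its stop, and back it off exactly two full turns. Finish holding: keep the crank handle gripped between the fingers with the wheel still at that setting, and leave the bottle, cup and jar where they stand.

Things in the scene. Friction and masses are not known exactly. Their poses are not given: they have to be found in the camera images.
- valve: Water valve fixed to the counter: flange 110 x 90 mm, brass body, copper elbows along its own y to 92 mm either side (37 mm high), grey pin post 26 x 26 mm, 58 mm high, centred 64 mm along its own +x. Origin on the counter under the wheel's axis, z up. It never moves in a run; place and yaw differ between runs.
- socket (a point): Mouth of the lock pin's socket, on the top face of the grey post 58 mm above the counter; a round hole 12.5 mm wide, 20 mm deep, straight down.
- lock_pin: Loose steel lock pin, 60 g: shaft 10 mm in diameter, 42 mm long, then an orange round head 24 mm in diameter, 30 mm long. Origin at the centre of its foot, z towards the head. It starts upright in the socket, foot 38 mm and top 110 mm above the counter, and blocks the wheel's lug from closing. Raise it 20 mm to clear the socket. The crank handle starts at least 1 rad of turn from it.
- pin_middle (a point): Middle of the lock pin's length, on its axis, 36 mm from the foot.
- tray_floor (a point): Centre of the inner floor of the blue tray, 5 mm above the counter; axes are the tray's own, z up. The tray is fixed, left or right of the valve; inside 190 mm (x) by 170 mm (y), walls 5 mm thick, rim 28 mm above the counter. The pin let go on its foot at the tray's centre may fall over and stays in.
- wheel_hub (a point): Centre of the red handwheel, on its vertical axis, 70 mm above the counter. Rim: round bar 14 mm thick, its centre line 45 mm from the axis, top 77 mm above the counter; nothing on the wheel but the crank handle is higher than 82 mm. A yellow lug 12 mm wide reaches out to 74 mm from the axis under the crank handle.
- wheel (a joint): Turn of the handwheel in rad: 0 when shut against its hard stop, growing as it opens (counter-clockwise seen from above); one full turn is 6.283, two turns open 12.566. It starts between 1.8 and 6.05 and could be opened to 25. It stays where it is left; dry friction about 0.12 N m (3 N at the crank handle) plus a little damping.
- crank_handle: Black crank handle standing upright on the wheel's rim: a cylinder 23 mm in diameter, 36 mm high, from 79 to 115 mm above the counter, its axis 45 mm from the wheel's axis. Origin at the centre of its underside, z up. It spins freely about its own axis, so a gripper that holds it need not turn while the wheel goes round.
- squeeze_bottle: Bystander: red bottle with a white cap, 60 mm in diameter, 130 mm high, standing on the side of the valve where the tray is not. Origin at the centre of its underside.
- steel_cup: Bystander: dark steel cup, 72 mm across the rim, 80 mm high, beyond the valve, to the left or right. Origin at the centre of its underside.
- spice_jar: Bystander: amber jar with a green lid, 56 mm in diameter, 85 mm high, beyond the valve, to the left or right. Origin at the centre of its underside.
Things that resemble listed ones, but are neither listed nor needed, are in the scene too. Of the things that look like the lock_pin, the smallest one is meant.

How it is judged:
On the way, in this order (a step that is already met when the one before it is completed fails the run):
1. the lock pin lies released in the tray (x of pin_middle in the frame of tray_floor between -0.093 and 0.093 m and y of pin_middle in the frame of tray_floor between -0.083 and 0.083 m and height (world z) of pin_middle below 0.055 m and contact force between the fingers and lock_pin below 0.1 N and linear speed of lock_pin below 0.08 m/s), for 0.2 s.
2. the valve is closed against its stop (value of joint wheel below 0.1 rad), for 0.1 s.
At the end, for the whole second after the job is handed in: Wheel two turns (12.566 rad) open within 0.2 rad and still (0.05 rad/s); fingers hold the crank handle with over 3 N, grasp point within 20 mm of its axis horizontally; pin released and still in the tray: its middle within 93 by 83 mm of the tray centre, under 55 mm high (all of step 1 and value of joint wheel between 12.366 and 12.766 rad and velocity of joint wheel between -0.05 and 0.05 rad/s and contact force between the fingers and crank_handle above 3 N and horizontal distance between the grasp point and crank_handle below 0.02 m); the arm keeps its last pose, push and grip.
It fails at once if the squeeze bottle is moved by more than 30 mm or tipped over 0.4 rad (distance of squeeze_bottle from where it was at the start of the episode above 0.03 m or angle between squeeze_bottle's own z axis and vertical above 0.4 rad).
It fails at once if the steel cup is moved by more than 30 mm or tipped over 0.4 rad (distance of steel_cup from where it was at the start of the episode above 0.03 m or angle between steel_cup's own z axis and vertical above 0.4 rad).
It fails at once if the spice jar is moved by more than 30 mm or tipped over 0.4 rad (distance of spice_jar from where it was at the start of the episode above 0.03 m or angle between spice_jar's own z axis and vertical above 0.4 rad).
It also fails if it takes over 72 s, if anything falls off the work surface, if the arm or the gripper's body presses on something with over 40 N, if the wrist force passes 120 N, or if a joint passes its speed limit or range.

## Working session

There is one attempt and no reset: what is moved stays moved. The work goes in short steps, Python scripts to look and compute and a shell command to move; the robot and the scene stay as the last step left them, time stands still between calls to the robot, and variables do not carry over. Pictures are saved under pics/ and viewed, and the job is handed in when it is done.

```bash
mkdir -p pics
cat > h.py <<'E'
import numpy as np, cv2
from rig import sensors, vision, workorder
def f(p): return 200/np.tan(np.radians(p["vertical_fov"])/2)
def ray(p,xy):
    R=np.array(p["R"]);t=np.array(p["t"]);F=f(p)
    d=R.T@np.array([(xy[0]-p["cx"])/F,(xy[1]-p["cy"])/F,1]); return -R.T@t,d
def atz(p,xy,z):
    c,d=ray(p,xy); return c+d*(z-c[2])/d[2]
def proj(p,X):
    c=np.array(p["R"])@np.array(X)+np.array(p["t"]); return c[:2]/c[2]*f(p)+[p["cx"],p["cy"]]
def tri(obs):
    A=np.zeros((3,3));b=np.zeros(3)
    for p,xy in obs:
        c,d=ray(p,xy);d=d/np.linalg.norm(d);M=np.eye(3)-np.outer(d,d);A+=M;b+=M@c
    return np.linalg.solve(A,b)
def save(p,n): cv2.imwrite("pics/"+n,cv2.cvtColor(np.array(p["frame"]),cv2.COLOR_RGB2BGR))
E
python3 - <<'E'
from h import *
np.set_printoptions(precision=3,suppress=True)
s=sensors.observe();print(s)
for n in("top","side"):
    p=vision.capture(n);save(p,n+"0.png");print(n,p["vertical_fov"],p["R"],p["t"])
    for l in["valve","lock_pin","socket","tray_floor","wheel_hub","crank_handle","squeeze_bottle","steel_cup","spice_jar"]:
        print(l,[(np.round(r["xy"]),round(r["confidence"],2)) for r in vision.look_for(l,p)])
E
```

```text
{'time': 0.0, 'joints': array([-1.312,  0.528,  1.434, -0.   ,  1.181, -0.179]), 'dq': array([-0.001, -0.   ,  0.002, -0.001, -0.   ,  0.002]), 'effort': array([  0.001, -44.004, -17.659,   0.063,   0.058,  -0.   ]), 'tool_pos': array([ 0.264, -0.566,  0.222]), 'ee_rot': array([-0.001,  0.976,  0.217, -0.   ]), 'ft_force': array([-0.739,  0.433,  0.342]), 'wrist_torque': array([-0.022,  0.012,  0.027]), 'width': 0.998588808570353}
top 46.164791786799384 [[ 0.017 -1.    -0.002]
 [-0.978 -0.016 -0.209]
 [ 0.209  0.005 -0.978]] [-0.001  0.586  1.028]
valve [(array([312., 218.]), 0.58)]
lock_pin [(array([342., 154.]), 0.7), (array([314., 185.]), 0.62), (array([299., 150.]), 0.59)]
socket [(array([306., 219.]), 0.71)]
tray_floor [(array([452., 239.]), 0.84), (array([317., 186.]), 0.71)]
wheel_hub [(array([310., 217.]), 0.81)]
crank_handle [(array([312., 213.]), 0.74)]
squeeze_bottle [(array([199., 243.]), 0.64)]
steel_cup [(array([396., 150.]), 0.68)]
spice_jar [(array([247., 152.]), 0.87)]
side 53.747719708243295 [[ 0.987 -0.161 -0.019]
 [-0.132 -0.725 -0.676]
 [ 0.095  0.67  -0.737]] [-0.545  0.133  0.917]
valve [(array([310., 208.]), 0.71)]
lock_pin [(array([373., 214.]), 0.82), (array([368., 177.]), 0.78), (array([332., 188.]), 0.43)]
socket [(array([306., 209.]), 0.64), (array([355., 155.]), 0.59)]
tray_floor [(array([318., 352.]), 0.7)]
wheel_hub [(array([305., 196.]), 0.6)]
crank_handle [(array([294., 194.]), 0.58)]
squeeze_bottle [(array([269., 135.]), 0.96), (array([290., 198.]), 0.28)]
steel_cup [(array([398., 267.]), 0.92), (array([291., 193.]), 0.23)]
spice_jar [(array([356., 153.]), 0.88)]
```

View pics/top0.png

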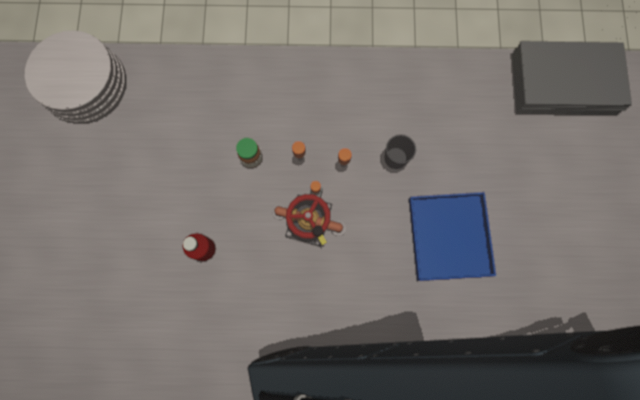

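View pics/side0.png

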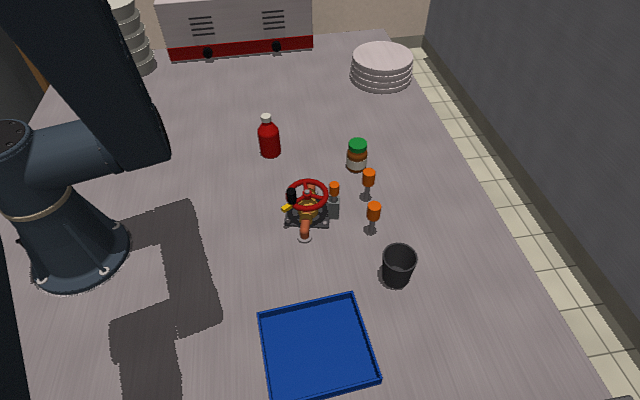

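Run:
```python
import cv2,numpy as np
a=cv2.imread("pics/top0.png")[120:270,230:410];b=cv2.imread("pics/side0.png")[110:260,250:430]
cv2.imwrite("pics/c0.png",np.vstack([np.hstack([cv2.resize(x,None,fx=2.2,fy=3.3*2/3,interpolation=cv2.INTER_CUBIC) for x in(a,b)])]))
```

```text
(no output)
```

View pics/c0.png

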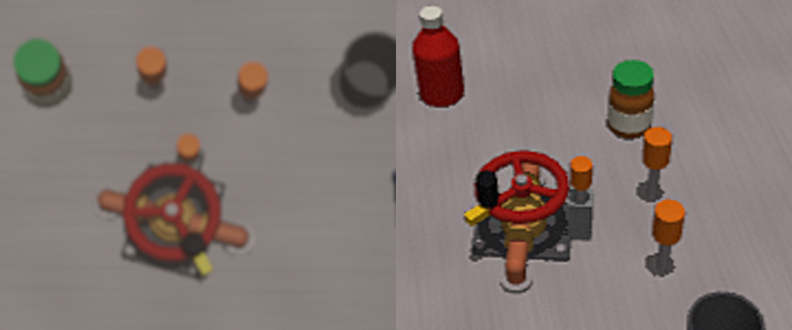

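Three things look like the pin: top view (298,150), (344,156) and (316,186). The last one is the smallest and the only one standing in the grey post, and the crop confirms it. The crank handle is near (319,232) in the top view and (291,193) in the side view. Next I measure these.

Run:
```python
from h import *
np.set_printoptions(precision=4,suppress=True)
P={n:vision.capture(n) for n in("top","side")}
def cent(m,x0,x1,y0,y1):
    mm=np.zeros_like(m);mm[y0:y1,x0:x1]=m[y0:y1,x0:x1];ys,xs=np.nonzero(mm)
    return np.array([xs.mean(),ys.mean()]),len(xs),(xs.min(),xs.max(),ys.min(),ys.max())
O={};B={};RM={}
for n,p in P.items():
    h=cv2.cvtColor(np.array(p["frame"]),cv2.COLOR_RGB2HSV);H,S,V=h[...,0],h[...,1],h[...,2]
    O[n]=(H>=6)&(H<=14)&(S>170)&(V>110)
    B[n]=(V<40)
    RM[n]=((H<=4)|(H>=174))&(S>150)&(V>60)
o={"top":cent(O["top"],308,326,178,196),"side":cent(O["side"],326,342,178,198)}
b={"top":cent(B["top"],309,328,224,240),"side":cent(B["side"],284,299,184,204)}
r={"top":cent(RM["top"],280,335,188,245),"side":cent(RM["side"],284,332,176,216)}
print(o,b,r,sep="\n")
print("pin",tri([(P[n],o[n][0]) for n in P]))
print("handle",tri([(P[n],b[n][0]) for n in P]))
for n in P:
    bb=r[n][2];print(n,"hub",atz(P[n],((bb[0]+bb[1])/2,(bb[2]+bb[3])/2),.07), "pin@.095",atz(P[n],o[n][0],.095),"h@.1",atz(P[n],b[n][0],.1))
p=P["top"]
h=cv2.cvtColor(np.array(p["frame"]),cv2.COLOR_RGB2HSV)
m=((h[...,0]>105)&(h[...,0]<125)&(h[...,1]>150)).astype(np.uint8)
c=max(cv2.findContours(m,0,2)[0],key=cv2.contourArea);rr=cv2.minAreaRect(c);print("tray",rr,[atz(p,q,.028) for q in cv2.boxPoints(rr)],atz(p,rr[0],.02))
for n,l,z in(("top","squeeze_bottle",.1),("top","steel_cup",.04),("top","spice_jar",.06)):
    print(l,atz(P[n],vision.look_for(l,P[n])[0]["xy"],z))
```

```text
<stdin>:6: RuntimeWarning: Mean of empty slice.
  ret = ret.dtype.type(ret / rcount)
Traceback (most recent call last):
ValueError: zero-size array to reduction operation minimum which has no identity
```

```bash
cat > m.py <<'E'
from h import *
np.set_printoptions(precision=4,suppress=True)
def cent(m,x0,x1,y0,y1):
    mm=np.zeros_like(m);mm[y0:y1,x0:x1]=m[y0:y1,x0:x1];ys,xs=np.nonzero(mm)
    if len(xs)==0: return np.array([np.nan]*2),0,(0,0,0,0)
    return np.array([xs.mean(),ys.mean()]),len(xs),(xs.min(),xs.max(),ys.min(),ys.max())
E
python3 - <<'E'
from m import *
P={n:vision.capture(n) for n in("top","side")}
O={};B={};RM={}
for n,p in P.items():
    h=cv2.cvtColor(np.array(p["frame"]),cv2.COLOR_RGB2HSV);H,S,V=[h[...,i] for i in range(3)]
    if n=="top": print(h[186,314:319],h[232,317:322])
    O[n]=(H>=5)&(H<=15)&(S>140)&(V>90)
    B[n]=(V<45)
    RM[n]=((H<=4)|(H>=174))&(S>140)&(V>50)
o={"top":cent(O["top"],308,326,178,194),"side":cent(O["side"],326,342,178,198)}
b={"top":cent(B["top"],309,328,224,240),"side":cent(B["side"],284,299,184,204)}
r={"top":cent(RM["top"],280,335,188,245),"side":cent(RM["side"],284,332,176,216)}
print(o,b,r,sep="\n")
print("pin",tri([(P[n],o[n][0]) for n in P]))
print("handle",tri([(P[n],b[n][0]) for n in P]))
for n in P:
    bb=r[n][2];print(n,"hub",atz(P[n],((bb[0]+bb[1])/2,(bb[2]+bb[3])/2),.07), "pin@.095",atz(P[n],o[n][0],.095),"h@.1",atz(P[n],b[n][0],.1))
p=P["top"]
h=cv2.cvtColor(np.array(p["frame"]),cv2.COLOR_RGB2HSV)
m=((h[...,0]>105)&(h[...,0]<125)&(h[...,1]>150)).astype(np.uint8)
c=max(cv2.findContours(m,0,2)[0],key=cv2.contourArea);rr=cv2.minAreaRect(c);print("tray",rr,[atz(p,q,.028) for q in cv2.boxPoints(rr)],atz(p,rr[0],.02))
for n,l,z in(("top","squeeze_bottle",.1),("top","steel_cup",.04),("top","spice_jar",.06)):
    print(l,atz(P[n],vision.look_for(l,P[n])[0]["xy"],z))
E
```

```text
[[ 12 157 171]
 [ 13 158 170]
 [ 13 160 169]
 [ 13 157 171]
 [ 12 159 170]] [[ 9 34 53]
 [ 9 32 55]
 [ 8 38 53]
 [ 5 29 52]
 [ 0 25 51]]
{'top': (array([315.16, 186.48]), 75, (np.int64(311), np.int64(319), np.int64(182), np.int64(191))), 'side': (array([333.9189, 187.8649]), 111, (np.int64(329), np.int64(338), np.int64(181), np.int64(196)))}
{'top': (array([nan, nan]), 0, (0, 0, 0, 0)), 'side': (array([291.0219, 195.4453]), 137, (np.int64(286), np.int64(296), np.int64(188), np.int64(203)))}
{'top': (array([306.3917, 214.5554]), 623, (np.int64(286), np.int64(329), np.int64(195), np.int64(237))), 'side': (array([309.8844, 194.6327]), 588, (np.int64(286), np.int64(328), np.int64(179), np.int64(211)))}
pin [0.594  0.016  0.0965]
handle [nan nan nan]
top hub [0.53   0.0325 0.07  ] pin@.095 [0.5937 0.016  0.095 ] h@.1 [nan nan nan]
side hub [0.5326 0.0296 0.07  ] pin@.095 [0.595  0.0176 0.095 ] h@.1 [0.4939 0.0069 0.1   ]
tray ((456.1799621582031, 241.25997924804688), (70.9935302734375, 56.85138702392578), 81.8698959350586) [array([ 0.5554, -0.2405,  0.028 ]), array([ 0.577 , -0.3753,  0.028 ]), array([ 0.4118, -0.3894,  0.028 ]), array([ 0.3914, -0.2588,  0.028 ])] [ 0.4835 -0.3183  0.02  ]
squeeze_bottle [0.4584 0.2683 0.1   ]
steel_cup [ 0.6953 -0.1859  0.04  ]
spice_jar [0.6857 0.1736 0.06  ]
```

```bash
python3 -m creep '{"hand":[87,87,87,87,87,87,87,60,60,60,60,60,60,60,60,60,60,60],"linear":[[10,20,0],[30,55,0],[55,95,0],[80,140,0],[105,185,0],[130,230,0],[155,275,0],[180,320,0],[205,360,0],[230,405,0],[255,450,-10],[280,490,-20],[300,530,-30],[318,560,-30],[327,576,-30],[330,582,-30],[330,582,-30],[330,582,-30]],"dr":[[0,0,0],[0,0,0],[0,0,-0.05],[0,0,-0.1],[0,0,-0.15],[0,0,-0.2],[0,0,-0.25],[0,0,-0.3],[0,0,-0.35],[0,0,-0.4],[0,0,-0.45],[0,0,-0.5],[0,0,-0.55],[0,0,-0.6],[0,0,-0.65],[0,0,-0.66],[0,0,-0.66],[0,0,-0.66]]}'
python3 - <<'E'
from m import *
print(sensors.observe()["joints"])
p=vision.capture("wrist");save(p,"w1.png");print(p["t"],p["vertical_fov"])
for l in["lock_pin","crank_handle","wheel_hub"]:
    print(l,[(np.round(r["xy"]),round(r["confidence"],2),atz(p,r["xy"],.1)) for r in vision.look_for(l,p)])
p=vision.capture("top");save(p,"top1.png")
E
```

```text
time: 3.15
tool_pos: [0.5939, 0.0148, 0.1925]
ee_rot: [0.0, 0.994, -0.111, -0.0]
ft_force: [0.5, -0.1, -0.7]
width: 0.693
[-0.1627  0.5214  1.5429 -0.0006  1.0779  1.6315]
[0.1454 0.5306 0.5146] 59.274362986043016
lock_pin [(array([382.,  73.]), 0.9, array([ 0.6723, -0.0474,  0.1   ])), (array([320., 196.]), 0.59, array([0.5961, 0.0135, 0.1   ])), (array([234.,  84.]), 0.56, array([0.6876, 0.0537, 0.1   ])), (array([535.,  25.]), 0.38, array([ 0.6794, -0.1522,  0.1   ]))]
crank_handle [(array([354., 311.]), 0.56, array([0.4936, 0.0077, 0.1   ]))]
wheel_hub [(array([327., 254.]), 0.69, array([0.5486, 0.0184, 0.1   ]))]
```

View pics/w1.png

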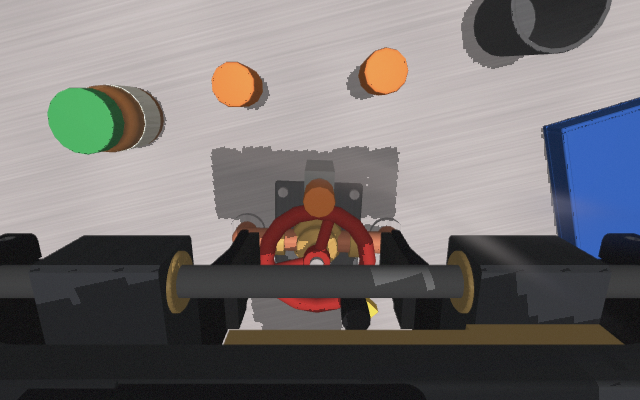

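View pics/top1.png

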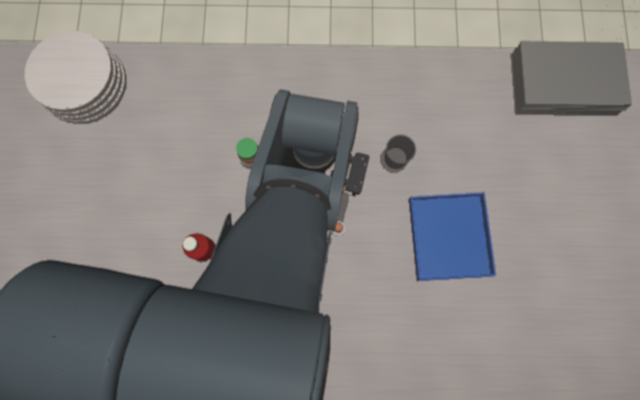

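The wrist picture shows the target pin head at (319,200), centred between the open fingers. The look-alikes at (236,84) and (386,70) are well clear. I descend and grip.

```bash
python3 -m creep '{"hand":[60,60,60,60,60,60,60,15,15,15,15,15],"linear":[[0,0,-20],[1,0,-45],[1,0,-70],[1,0,-90],[1,0,-105],[1,0,-109],[1,0,-109],[1,0,-109],[1,0,-109],[1,0,-109],[1,0,-109],[1,0,-109]],"dr":[[0,0,0],[0,0,0],[0,0,0],[0,0,0],[0,0,0],[0,0,0],[0,0,0],[0,0,0],[0,0,0],[0,0,0],[0,0,0],[0,0,0]]}' 30
python3 - <<'E'
from m import *
p=vision.capture("wrist");save(p,"w2.png")
E
```

```text
time: 4.6
tool_pos: [0.5956, 0.0157, 0.0839]
ee_rot: [0.0, 0.994, -0.111, 0.0]
ft_force: [0.3, 0.0, 0.5]
width: 0.317
```

View pics/w2.png

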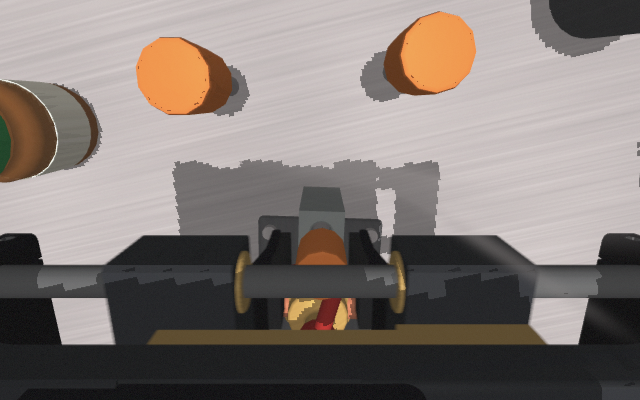

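The pin head at (322,245) sits between the fingers. The reported opening is 27.6 mm against a 24 mm head, so I let the fingers close fully before lifting.

```bash
python3 -m creep '{"hand":[15,15,15],"linear":[[0,0,0],[0,0,0],[0,0,0]],"dr":[[0,0,0],[0,0,0],[0,0,0]]}' 30
python3 -m creep '{"hand":[15,15,15,15,15,15,15],"linear":[[0,0,5],[0,0,15],[0,0,25],[0,0,40],[0,0,60],[0,0,80],[0,0,80]],"dr":[[0,0,0],[0,0,0],[0,0,0],[0,0,0],[0,0,0],[0,0,0],[0,0,0]]}'
python3 - <<'E'
from m import *
p=vision.capture("wrist");save(p,"w3.png")
p=vision.capture("side");save(p,"s3.png")
for xy in [(409,197),(484,193),(494,275),(418,280),(452,237)]: 
    q=vision.capture("top");print(atz(q,xy,.028))
E
```

```text
time: 4.95
tool_pos: [0.5956, 0.0157, 0.0837]
ee_rot: [-0.0, 0.994, -0.111, 0.0]
ft_force: [-0.0, 0.9, 1.9]
width: 0.268
time: 5.65
tool_pos: [0.5979, 0.0154, 0.1672]
ee_rot: [0.0, 0.994, -0.111, 0.004]
ft_force: [0.2, 0.2, 0.3]
width: 0.266
[ 0.5867 -0.208   0.028 ]
[ 0.5994 -0.3878  0.028 ]
[ 0.406  -0.3998  0.028 ]
[ 0.3918 -0.2241  0.028 ]
[ 0.4924 -0.3067  0.028 ]
```

View pics/s3.png

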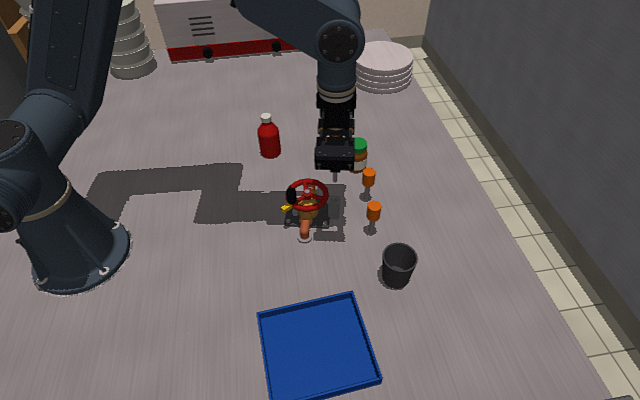

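The pin is out of its socket: the shaft shows under the gripper at (336,176) and the opening holds at 23 mm. The tray centre is about (0.496, -0.305). The corners give sides of 180–196 mm, which fits the tray.

```bash
python3 -m creep '{"hand":[15,15,15,15,15,15,15,15,15,15,15,15,15,15,15,15,15,15,15],"linear":[[-5,-10,5],[-10,-35,5],[-20,-70,5],[-30,-105,5],[-45,-140,5],[-57,-175,5],[-68,-210,5],[-80,-245,5],[-90,-280,5],[-98,-308,0],[-102,-320,-10],[-102,-320,-30],[-102,-320,-55],[-102,-320,-80],[-102,-320,-97],[-102,-320,-106],[-102,-320,-112],[-102,-320,-112],[-102,-320,-112]],"dr":[[0,0,0],[0,0,0],[0,0,0],[0,0,0],[0,0,0],[0,0,0],[0,0,0],[0,0,0],[0,0,0],[0,0,0],[0,0,0],[0,0,0],[0,0,0],[0,0,0],[0,0,0],[0,0,0],[0,0,0],[0,0,0],[0,0,0]]}'
python3 - <<'E'
from m import *
p=vision.capture("side");save(p,"s4.png")
E
```

```text
time: 7.9
tool_pos: [0.4938, -0.3044, 0.052]
ee_rot: [0.0, 0.994, -0.111, 0.0]
ft_force: [0.6, 1.3, -1.7]
width: 0.266
```

View pics/s4.png

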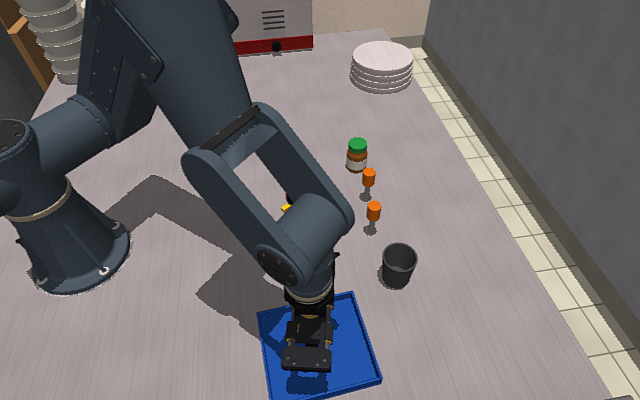

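The gripper is over the tray, around (312,345), with the foot about 1–2 mm above the floor. I release the pin and rise.

```bash
python3 -m creep '{"hand":[35,60,60,60,60,60,60,60,60,60,60,60,60],"linear":[[0,0,0],[0,0,0],[0,0,0],[0,0,0],[0,0,20],[0,0,50],[0,0,80],[0,0,120],[0,0,145],[0,0,150],[0,0,150],[0,0,150],[0,0,150]],"dr":[[0,0,0],[0,0,0],[0,0,0],[0,0,0],[0,0,0],[0,0,0],[0,0,0],[0,0,0],[0,0,0],[0,0,0],[0,0,0],[0,0,0],[0,0,0]]}'
python3 - <<'E'
from m import *
p=vision.capture("wrist");save(p,"w5.png")
p=vision.capture("top");save(p,"t5.png")
p=vision.capture("side")
print([(r["xy"],r["confidence"]) for r in vision.look_for("lock_pin",p)])
E
```

```text
time: 9.25
tool_pos: [0.4925, -0.3035, 0.1996]
ee_rot: [-0.001, 0.994, -0.111, -0.002]
ft_force: [0.4, 0.3, 0.5]
width: 0.693
[([372.7, 213.5], 0.83), ([365.0, 180.0], 0.75), ([312.9, 338.0], 0.53)]
```

View pics/w5.png

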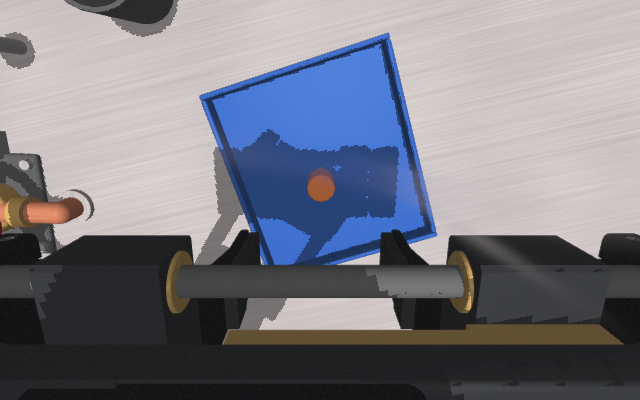

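View pics/t5.png

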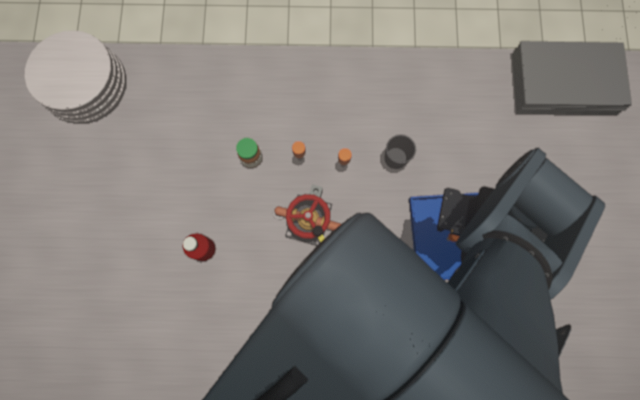

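The pin stands released near the tray's centre, at (320,186) in the wrist view. Its middle is then about 41 mm high, under the 55 mm limit. The side and wrist views agree on the handle at (0.494, 0.0075), which is 44 mm from the hub at (0.5315, 0.031). I move above the handle next.

```bash
python3 -m creep '{"hand":[60,60,60,60,60,60,60,60,60,60,60,60],"linear":[[0,10,0],[0,35,0],[0,70,0],[0,110,0],[1,150,0],[1,190,0],[1,230,0],[1,265,0],[1,290,0],[1,305,-5],[1,311,-10],[1,311,-10]],"dr":[[0,0,0],[0,0,0],[0,0,0],[0,0,0],[0,0,0],[0,0,0],[0,0,0],[0,0,0],[0,0,0],[0,0,0],[0,0,0],[0,0,0]]}'
python3 - <<'E'
from m import *
p=vision.capture("wrist");save(p,"w6.png");print(proj(p,[.494,.0075,.115]),proj(p,[.5315,.031,.077]))
p=vision.capture("side");save(p,"s6.png");cv2.imwrite("pics/s6c.png",cv2.resize(cv2.cvtColor(p["frame"][100:260,220:420],cv2.COLOR_RGB2BGR),None,fx=3,fy=3))
E
```

```text
time: 10.65
tool_pos: [0.4935, 0.0077, 0.1909]
ee_rot: [-0.0, 0.994, -0.111, -0.001]
ft_force: [-0.7, 0.3, 0.7]
width: 0.69
[318.9031 204.7287] [279.4468 152.7079]
```

View pics/w6.png

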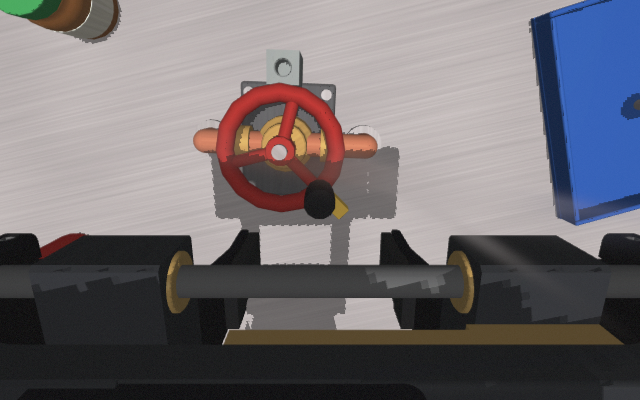

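View pics/s6c.png

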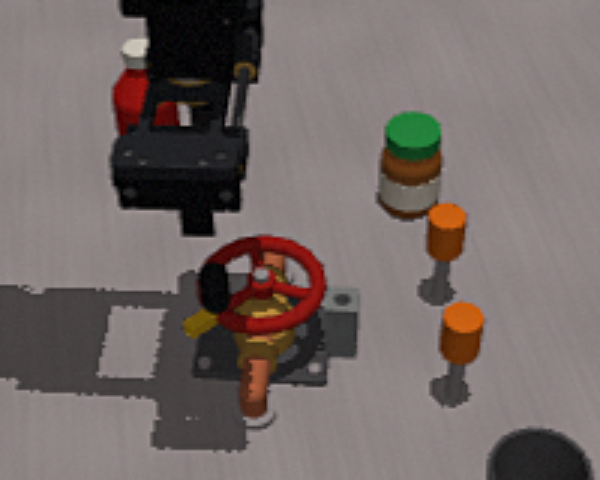

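Run:
```python
from m import *
p=vision.capture("wrist");fr=np.array(p["frame"])
h=cv2.cvtColor(fr,cv2.COLOR_RGB2HSV);H,S,V=[h[...,i] for i in range(3)]
r=((H<=5)|(H>=174))&(S>150)&(V>50)
roi=np.zeros_like(r);roi[75:218,210:350]=1
pts=np.argwhere(r&roi)[:,::-1].astype(float)
hull=cv2.convexHull(pts.astype(np.float32))[:,0]
el=cv2.fitEllipse(hull);print("ellipse",el)
# outer silhouette of torus: fit hub xy so projected ring outline hull matches
from scipy.optimize import least_squares
g=np.linspace(0,2*np.pi,72,endpoint=False);ph=np.linspace(0,2*np.pi,12,endpoint=False)
G,PH=np.meshgrid(g,ph)
def outline(x,y):
    R=.045+.007*np.cos(PH);X=np.stack([x+R*np.cos(G),y+R*np.sin(G),.07+.007*np.sin(PH)],-1).reshape(-1,3)
    q=np.array([proj(p,a) for a in X],np.float32);return cv2.convexHull(q)
def res(v):
    o=outline(*v);d=[cv2.pointPolygonTest(o,(float(a),float(b)),True) for a,b in hull];return np.array(d)
s=least_squares(res,[.5315,.031],loss="soft_l1",diff_step=1e-4);print("hub",s.x,np.abs(s.fun).mean())
b=(V<50);m=np.zeros_like(b);m[180:222,300:338]=b[180:222,300:338];ys,xs=np.nonzero(m);print("blk",xs.min(),xs.max(),ys.min(),ys.max(),len(xs))
def cyl(v):
    X=[[v[0]+.0115*np.cos(a),v[1]+.0115*np.sin(a),z] for a in g for z in(.079,.115)]
    return cv2.convexHull(np.array([proj(p,a) for a in X],np.float32))
hb=cv2.convexHull(np.stack([xs,ys],1).astype(np.float32))[:,0]
s2=least_squares(lambda v:[cv2.pointPolygonTest(cyl(v),(float(a),float(c)),True) for a,c in hb],[.494,.0075],loss="soft_l1",diff_step=1e-4)
print("handle",s2.x,np.abs(s2.fun).mean(),np.linalg.norm(s2.x-s.x))
a=(np.array(s2.x)-s.x);print("ang deg",np.degrees(np.arctan2(a[1],a[0])))
im=cv2.cvtColor(fr,cv2.COLOR_RGB2BGR);cv2.polylines(im,[outline(*s.x).astype(int)],1,(0,255,0));cv2.polylines(im,[cyl(s2.x).astype(int)],1,(255,255,0))
cv2.imwrite("pics/w6c.png",cv2.resize(im[60:240,180:400],None,fx=3,fy=3))
```

```text
ellipse ((278.035888671875, 148.71514892578125), (125.37374877929688, 127.61054992675781), 144.85865783691406)
hub [0.5322 0.031 ] 0.8945927553209765
blk 302 332 182 219 953
handle [0.494  0.0074] 1.2492537565189663 0.044947272138882416
ang deg -148.257784358208
```

View pics/w6c.png

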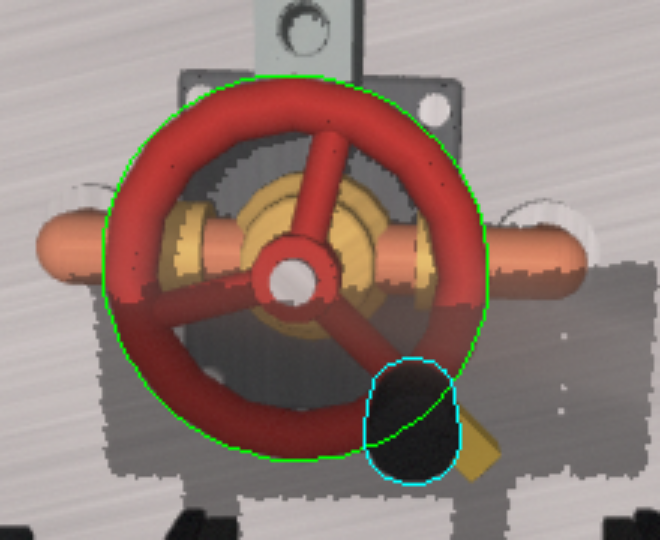

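The fits overlay well: hub (0.532, 0.031), handle (0.494, 0.0074), radius 44.9 mm against the stated 45. The TCP is already over the handle, so I descend and grip.

```bash
python3 -m creep '{"hand":[60,60,60,60,60,60,60,12,12,12,12,12,12,12,12],"linear":[[0,0,-20],[0,0,-45],[0,0,-70],[0,0,-90],[0,0,-100],[0,0,-105],[0,0,-105],[0,0,-105],[0,0,-105],[0,0,-105],[0,0,-105],[0,0,-105],[0,0,-105],[0,0,-105],[0,0,-105]],"dr":[[0,0,0],[0,0,0],[0,0,0],[0,0,0],[0,0,0],[0,0,0],[0,0,0],[0,0,0],[0,0,0],[0,0,0],[0,0,0],[0,0,0],[0,0,0],[0,0,0],[0,0,0]]}' 35
python3 - <<'E'
from m import *
c=np.array([.0,0]);a0=-148.3
print("CW 9deg steps from a0, mm rel")
for s in(-1,1):
  print([list(np.round(45*np.array([np.cos(np.radians(a0+s*9*k))-np.cos(np.radians(a0)),np.sin(np.radians(a0+s*9*k))-np.sin(np.radians(a0))]),1)) for k in range(1,21)])
E
```

```text
time: 12.3
tool_pos: [0.4948, 0.007, 0.0867]
ee_rot: [-0.0, 0.994, -0.111, 0.0]
ft_force: [1.0, 2.7, 3.0]
width: 0.246
CW 9deg steps from a0, mm rel
[[np.float64(-3.2), np.float64(6.3)], [np.float64(-5.4), np.float64(13.0)], [np.float64(-6.6), np.float64(20.0)], [np.float64(-6.6), np.float64(27.0)], [np.float64(-5.5), np.float64(34.0)], [np.float64(-3.3), np.float64(40.7)], [np.float64(-0.2), np.float64(47.0)], [np.float64(4.0), np.float64(52.8)], [np.float64(8.9), np.float64(57.8)], [np.float64(14.6), np.float64(61.9)], [np.float64(20.9), np.float64(65.2)], [np.float64(27.6), np.float64(67.4)], [np.float64(34.6), np.float64(68.5)], [np.float64(41.7), np.float64(68.5)], [np.float64(48.6), np.float64(67.4)], [np.float64(55.4), np.float64(65.3)], [np.float64(61.7), np.float64(62.1)], [np.float64(67.4), np.float64(58.0)], [np.float64(72.4), np.float64(53.0)], [np.float64(76.6), np.float64(47.3)]]
[[np.float64(4.2), np.float64(-5.7)], [np.float64(9.2), np.float64(-10.7)], [np.float64(14.9), np.float64(-14.8)], [np.float64(21.2), np.float64(-18.0)], [np.float64(27.9), np.float64(-20.1)], [np.float64(34.9), np.float64(-21.2)], [np.float64(42.0), np.float64(-21.2)], [np.float64(48.9), np.float64(-20.1)], [np.float64(55.7), np.float64(-17.9)], [np.float64(61.9), np.float64(-14.6)], [np.float64(67.6), np.float64(-10.5)], [np.float64(72.6), np.float64(-5.5)], [np.float64(76.7), np.float64(0.3)], [np.float64(79.9), np.float64(6.6)], [np.float64(82.1), np.float64(13.3)], [np.float64(83.2), np.float64(20.3)], [np.float64(83.1), np.float64(27.3)], [np.float64(82.0), np.float64(34.3)], [np.float64(79.8), np.float64(41.0)], [np.float64(76.6), np.float64(47.3)]]
```

```bash
python3 -m creep '{"hand":[12,12,12,12,12,12,12,12,12,12,12],"linear":[[-3,6,0],[-5,13,0],[-7,20,0],[-7,27,0],[-6,34,0],[-3,41,0],[0,47,0],[4,53,0],[9,58,0],[15,62,0],[15,62,0]],"dr":[[0,0,0],[0,0,0],[0,0,0],[0,0,0],[0,0,0],[0,0,0],[0,0,0],[0,0,0],[0,0,0],[0,0,0],[0,0,0]]}'
python3 - <<'E'
from m import *
p=vision.capture("side");cv2.imwrite("pics/s7c.png",cv2.resize(cv2.cvtColor(p["frame"][100:260,220:420],cv2.COLOR_RGB2BGR),None,fx=3,fy=3))
E
```

```text
time: 13.4
tool_pos: [0.5096, 0.0702, 0.0867]
ee_rot: [-0.001, 0.994, -0.111, -0.0]
ft_force: [-0.6, 0.8, 5.0]
width: 0.252
```

View pics/s7c.png

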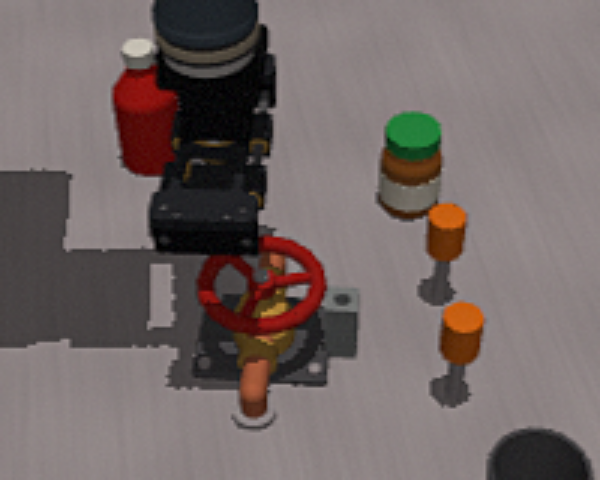

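The wheel follows: the handle has gone about 90° clockwise, with low force. I continue.

```bash
python3 -m creep '{"hand":[12,12,12,12,12,12,12,12,12,12,12],"linear":[[6,3,0],[13,5.5,0],[20,6.5,0],[27,6.5,0],[34,5.5,0],[41,3.5,0],[47,0,0],[53,-4,0],[58,-9,0],[62,-14.5,0],[62,-14.5,0]],"dr":[[0,0,0],[0,0,0],[0,0,0],[0,0,0],[0,0,0],[0,0,0],[0,0,0],[0,0,0],[0,0,0],[0,0,0],[0,0,0]]}'
python3 - <<'E'
from m import *
q=np.array([15+62,62-14.5]) # commanded rel to start, start rel hub:
s=np.array([-38.2,-23.6]);c=s+q;print(c,np.degrees(np.arctan2(c[1],c[0])))
t=sensors.observe();d=(t["tool_pos"][:2]-[.5322,.031])*1000;print(d,np.hypot(*d),np.degrees(np.arctan2(d[1],d[0])))
a0=31.7
print([tuple(np.round(45*np.array([np.cos(np.radians(a0-6*k))-np.cos(np.radians(a0)),np.sin(np.radians(a0-6*k))-np.sin(np.radians(a0))]),1).tolist()) for k in range(1,31)])
E
```

```text
time: 14.55
tool_pos: [0.5708, 0.0554, 0.0867]
ee_rot: [-0.001, 0.994, -0.112, -0.001]
ft_force: [-0.7, -1.1, 6.3]
width: 0.251
[38.8 23.9] 31.63221290293119
[38.5646 24.3606] 45.61429848676821 32.27988811072764
[(2.3, -4.1), (4.1, -8.5), (5.4, -13.0), (6.3, -17.6), (6.7, -22.3), (6.6, -27.0), (6.0, -31.7), (4.9, -36.3), (3.3, -40.7), (1.3, -45.0), (-1.1, -49.0), (-4.0, -52.8), (-7.2, -56.2), (-10.8, -59.3), (-14.6, -61.9), (-18.8, -64.2), (-23.1, -66.0), (-27.6, -67.4), (-32.3, -68.2), (-37.0, -68.6), (-41.7, -68.5), (-46.3, -67.9), (-50.9, -66.8), (-55.4, -65.3), (-59.6, -63.3), (-63.6, -60.8), (-67.4, -58.0), (-70.8, -54.7), (-73.9, -51.2), (-76.6, -47.3)]
```

```bash
python3 -m creep '{"hand":[12,12,12,12,12,12,12,12],"linear":[[2.5,-4,0],[4,-8.5,0],[5.5,-13,0],[6.5,-17.5,0],[6.5,-22.5,0],[6.5,-27,0],[6,-31.5,0],[6,-31.5,0]],"dr":[[0,0,0],[0,0,0],[0,0,0],[0,0,0],[0,0,0],[0,0,0],[0,0,0],[0,0,0]]}'
python3 -m creep '{"hand":[12,12,12,12,12],"linear":[[-1,-4.5,0],[-2.5,-9,0],[-4.5,-13.5,0],[-7,-17.5,0],[-7,-17.5,0]],"dr":[[0,0,0],[0,0,0],[0,0,0],[0,0,0],[0,0,0]]}'
python3 -m creep '{"hand":[12,12,12,12],"linear":[[-3,-4,0],[-6,-7,0],[-9.5,-10.5,0],[-9.5,-10.5,0]],"dr":[[0,0,0],[0,0,0],[0,0,0],[0,0,0]]}'
```

```text
time: 15.35
tool_pos: [0.577, 0.0244, 0.0867]
ee_rot: [-0.001, 0.994, -0.112, -0.001]
ft_force: [-0.3, 1.1, 5.2]
width: 0.252
time: 15.85
tool_pos: [0.5699, 0.0064, 0.0867]
ee_rot: [-0.001, 0.994, -0.112, -0.001]
ft_force: [0.0, 1.5, 5.9]
width: 0.252
time: 16.25
tool_pos: [0.56, -0.0042, 0.0867]
ee_rot: [-0.001, 0.994, -0.112, -0.001]
ft_force: [-1.3, 2.3, 5.7]
width: 0.255
```

```bash
python3 -m creep '{"hand":[12,12,12,12],"linear":[[-4,-2.5,0],[-8,-5,0],[-12.5,-6.5,0],[-12.5,-6.5,0]],"dr":[[0,0,0],[0,0,0],[0,0,0],[0,0,0]]}'
python3 -m creep '{"hand":[12,12,12],"linear":[[-4.5,-1.5,0],[-9,-2,0],[-9,-2,0]],"dr":[[0,0,0],[0,0,0],[0,0,0]]}'
```

```text
time: 16.65
tool_pos: [0.5544, -0.008, 0.0869]
ee_rot: [-0.004, 0.993, -0.114, 0.007]
ft_force: [13.8, 16.5, -4.5]
width: 0.249
time: 16.95
tool_pos: [0.5532, -0.0081, 0.0871]
ee_rot: [-0.006, 0.993, -0.115, 0.015]
ft_force: [28.3, 28.6, -15.9]
width: 0.249
```

The stop came up at about -60° (4.75 rad of closing, inside the expected range), and the force rose to about 40 N. I ease off the push and check the position.

```bash
python3 -m creep '{"hand":[12,12,12,12],"linear":[[6,1,0],[12,3,0],[15,5,0],[15,5,0]],"dr":[[0,0,0],[0,0,0],[0,0,0],[0,0,0]]}'
python3 - <<'E'
from m import *
t=sensors.observe();d=(t["tool_pos"][:2]-[.5322,.031])*1000;print(d,np.hypot(*d),np.degrees(np.arctan2(d[1],d[0])))
p=vision.capture("wrist");save(p,"w8.png")
p=vision.capture("side");save(p,"s8.png");cv2.imwrite("pics/s8c.png",cv2.resize(cv2.cvtColor(p["frame"][100:260,220:420],cv2.COLOR_RGB2BGR),None,fx=3,fy=3))
a0=-60
for h in range(2): print([tuple(np.round(45*np.array([np.cos(np.radians(b+9*k))-np.cos(np.radians(b)),np.sin(np.radians(b+9*k))-np.sin(np.radians(b))])*2,0).__truediv__(2).tolist()) for b in [a0+180*h] for k in range(1,21)])
E
```

```text
time: 17.35
tool_pos: [0.5541, -0.0074, 0.0868]
ee_rot: [-0.001, 0.994, -0.111, -0.001]
ft_force: [0.5, 4.5, 7.6]
width: 0.253
[ 21.8747 -38.3513] 44.15116112106428 -60.30057664056216
[(6.0, 4.0), (11.0, 9.0), (15.0, 14.5), (18.5, 20.5), (21.0, 27.5), (22.5, 34.5), (22.5, 41.5), (21.5, 48.5), (19.5, 55.0), (16.5, 61.5), (12.5, 67.5), (7.5, 72.5), (2.0, 76.5), (-4.0, 80.0), (-11.0, 82.5), (-18.0, 83.5), (-25.0, 84.0), (-32.0, 83.0), (-38.5, 81.0), (-45.0, 78.0)]
[(-6.0, -4.0), (-11.0, -9.0), (-15.0, -14.5), (-18.5, -20.5), (-21.0, -27.5), (-22.5, -34.5), (-22.5, -41.5), (-21.5, -48.5), (-19.5, -55.0), (-16.5, -61.5), (-12.5, -67.5), (-7.5, -72.5), (-2.0, -76.5), (4.0, -80.0), (11.0, -82.5), (18.0, -83.5), (25.0, -84.0), (32.0, -83.0), (38.5, -81.0), (45.0, -78.0)]
```

View pics/s8c.png

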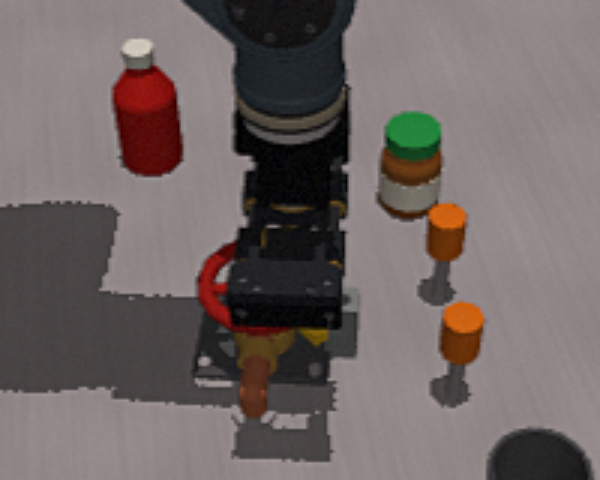

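View pics/w8.png

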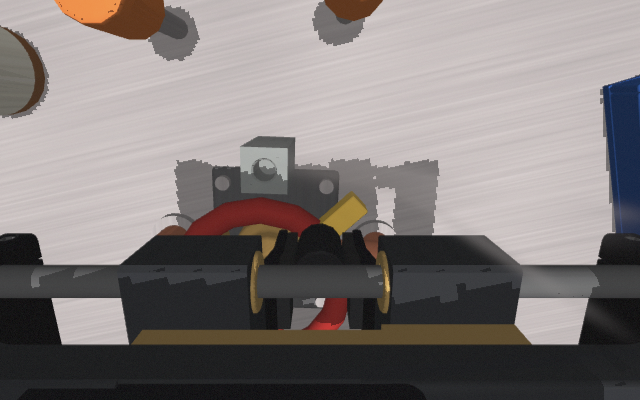

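The wrist view shows the lug tip at (350,208) past the now empty socket, with the handle gripped at (322,240). I back off two turns as four half turns.

```bash
python3 -m creep '{"hand":[12,12,12,12,12,12,12,12,12,12,12,12,12,12,12,12,12,12,12,12],"linear":[[6,4,0],[11,9,0],[15,14.5,0],[18.5,20.5,0],[21,27.5,0],[22.5,34.5,0],[22.5,41.5,0],[21.5,48.5,0],[19.5,55,0],[16.5,61.5,0],[12.5,67.5,0],[7.5,72.5,0],[2,76.5,0],[-4,80,0],[-11,82.5,0],[-18,83.5,0],[-25,84,0],[-32,83,0],[-38.5,81,0],[-45,78,0]],"dr":[[0,0,0],[0,0,0],[0,0,0],[0,0,0],[0,0,0],[0,0,0],[0,0,0],[0,0,0],[0,0,0],[0,0,0],[0,0,0],[0,0,0],[0,0,0],[0,0,0],[0,0,0],[0,0,0],[0,0,0],[0,0,0],[0,0,0],[0,0,0]]}'
python3 - <<'E'
from m import *
t=sensors.observe();d=(t["tool_pos"][:2]-[.5322,.031])*1000;print(d,np.hypot(*d),np.degrees(np.arctan2(d[1],d[0])))
p=vision.capture("wrist");save(p,"w9.png")
p=vision.capture("side");cv2.imwrite("pics/s9c.png",cv2.resize(cv2.cvtColor(p["frame"][100:260,220:420],cv2.COLOR_RGB2BGR),None,fx=3,fy=3))
E
```

```text
time: 19.45
tool_pos: [0.5085, 0.0704, 0.0868]
ee_rot: [-0.001, 0.994, -0.111, -0.0]
ft_force: [3.5, 0.9, 6.1]
width: 0.253
[-23.6937  39.4017] 45.97701278055227 121.01997695207508
```

View pics/s9c.png

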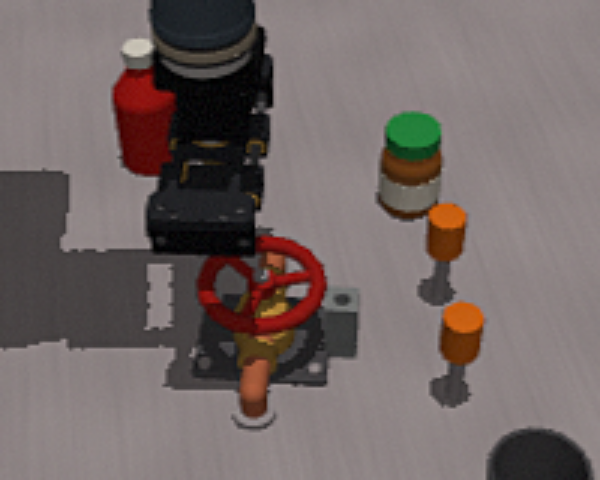

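The wheel followed a half turn. The next three follow.

```bash
python3 -m creep '{"hand":[12,12,12,12,12,12,12,12,12,12,12,12,12,12,12,12,12,12,12,12],"linear":[[-6,-4,0],[-11,-9,0],[-15,-14.5,0],[-18.5,-20.5,0],[-21,-27.5,0],[-22.5,-34.5,0],[-22.5,-41.5,0],[-21.5,-48.5,0],[-19.5,-55,0],[-16.5,-61.5,0],[-12.5,-67.5,0],[-7.5,-72.5,0],[-2,-76.5,0],[4,-80,0],[11,-82.5,0],[18,-83.5,0],[25,-84,0],[32,-83,0],[38.5,-81,0],[45,-78,0]],"dr":[[0,0,0],[0,0,0],[0,0,0],[0,0,0],[0,0,0],[0,0,0],[0,0,0],[0,0,0],[0,0,0],[0,0,0],[0,0,0],[0,0,0],[0,0,0],[0,0,0],[0,0,0],[0,0,0],[0,0,0],[0,0,0],[0,0,0],[0,0,0]]}'
python3 - <<'E'
from m import *
t=sensors.observe();d=(t["tool_pos"][:2]-[.5322,.031])*1000;print(d,np.hypot(*d),np.degrees(np.arctan2(d[1],d[0])))
p=vision.capture("wrist");save(p,"w10.png")
E
```

```text
time: 21.55
tool_pos: [0.5514, -0.0086, 0.0868]
ee_rot: [0.0, 0.994, -0.111, -0.003]
ft_force: [-2.3, -2.2, 9.9]
width: 0.249
[ 19.2298 -39.6005] 44.022535044417545 -64.09894712695419
```

View pics/w10.png

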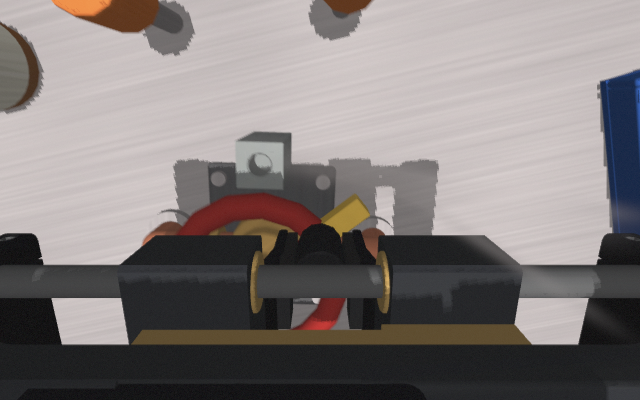

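One turn is done: the lug tip is back at (350,210), with a slight lag of about 3 mm.

```bash
python3 -m creep '{"hand":[12,12,12,12,12,12,12,12,12,12,12,12,12,12,12,12,12,12,12,12],"linear":[[6,4,0],[11,9,0],[15,14.5,0],[18.5,20.5,0],[21,27.5,0],[22.5,34.5,0],[22.5,41.5,0],[21.5,48.5,0],[19.5,55,0],[16.5,61.5,0],[12.5,67.5,0],[7.5,72.5,0],[2,76.5,0],[-4,80,0],[-11,82.5,0],[-18,83.5,0],[-25,84,0],[-32,83,0],[-38.5,81,0],[-45,78,0]],"dr":[[0,0,0],[0,0,0],[0,0,0],[0,0,0],[0,0,0],[0,0,0],[0,0,0],[0,0,0],[0,0,0],[0,0,0],[0,0,0],[0,0,0],[0,0,0],[0,0,0],[0,0,0],[0,0,0],[0,0,0],[0,0,0],[0,0,0],[0,0,0]]}'
python3 - <<'E'
from m import *
t=sensors.observe();d=(t["tool_pos"][:2]-[.5322,.031])*1000;print(d,np.hypot(*d),np.degrees(np.arctan2(d[1],d[0])))
p=vision.capture("side");cv2.imwrite("pics/s11c.png",cv2.resize(cv2.cvtColor(p["frame"][100:260,220:420],cv2.COLOR_RGB2BGR),None,fx=3,fy=3))
E
```

```text
time: 23.6
tool_pos: [0.5083, 0.0703, 0.0868]
ee_rot: [-0.001, 0.994, -0.111, -0.0]
ft_force: [3.5, 1.0, 8.0]
width: 0.251
[-23.9045  39.3226] 46.018355689517314 121.29577688075989
```

View pics/s11c.png

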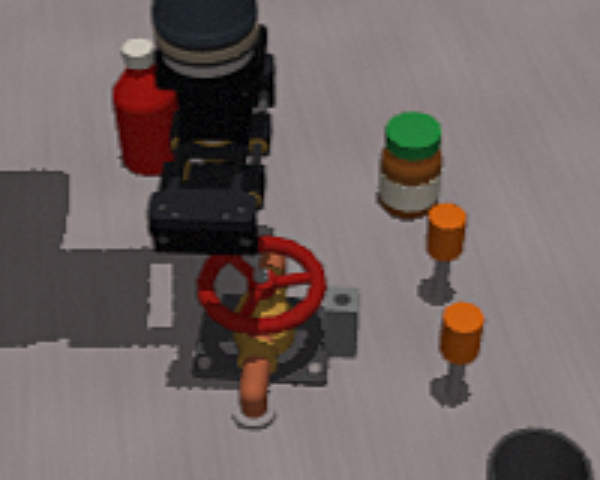

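One and a half turns are open and the grip is unchanged. This is the last half turn.

```bash
python3 -m creep '{"hand":[12,12,12,12,12,12,12,12,12,12,12,12,12,12,12,12,12,12,12,12],"linear":[[-6,-4,0],[-11,-9,0],[-15,-14.5,0],[-18.5,-20.5,0],[-21,-27.5,0],[-22.5,-34.5,0],[-22.5,-41.5,0],[-21.5,-48.5,0],[-19.5,-55,0],[-16.5,-61.5,0],[-12.5,-67.5,0],[-7.5,-72.5,0],[-2,-76.5,0],[4,-80,0],[11,-82.5,0],[18,-83.5,0],[25,-84,0],[32,-83,0],[38.5,-81,0],[45,-78,0]],"dr":[[0,0,0],[0,0,0],[0,0,0],[0,0,0],[0,0,0],[0,0,0],[0,0,0],[0,0,0],[0,0,0],[0,0,0],[0,0,0],[0,0,0],[0,0,0],[0,0,0],[0,0,0],[0,0,0],[0,0,0],[0,0,0],[0,0,0],[0,0,0]]}'
python3 -m creep '{"hand":[12,12,12,12,12],"linear":[[0,0,0],[0,0,0],[0,0,0],[0,0,0],[0,0,0]],"dr":[[0,0,0],[0,0,0],[0,0,0],[0,0,0],[0,0,0]]}'
python3 - <<'E'
from m import *
t=sensors.observe();d=(t["tool_pos"][:2]-[.5322,.031])*1000;print(d,np.hypot(*d),np.degrees(np.arctan2(d[1],d[0])))
p=vision.capture("wrist");save(p,"w12.png")
a=cv2.imread("pics/w8.png")[120:280,140:460];b=cv2.imread("pics/w12.png")[120:280,140:460]
cv2.imwrite("pics/cmp.png",cv2.resize(np.vstack([a,b]),None,fx=1.8,fy=1.8))
p=vision.capture("top");save(p,"t12.png")
p=vision.capture("side");save(p,"s12.png")
E
```

```text
time: 25.65
tool_pos: [0.5512, -0.0087, 0.0868]
ee_rot: [0.0, 0.994, -0.111, -0.003]
ft_force: [-1.7, -3.1, 11.0]
width: 0.251
time: 26.15
tool_pos: [0.5525, -0.008, 0.0868]
ee_rot: [-0.0, 0.994, -0.111, -0.002]
ft_force: [0.7, -0.8, 9.6]
width: 0.248
[ 20.3091 -39.0281] 43.99604181858615 -62.508764163054394
```

View pics/cmp.png

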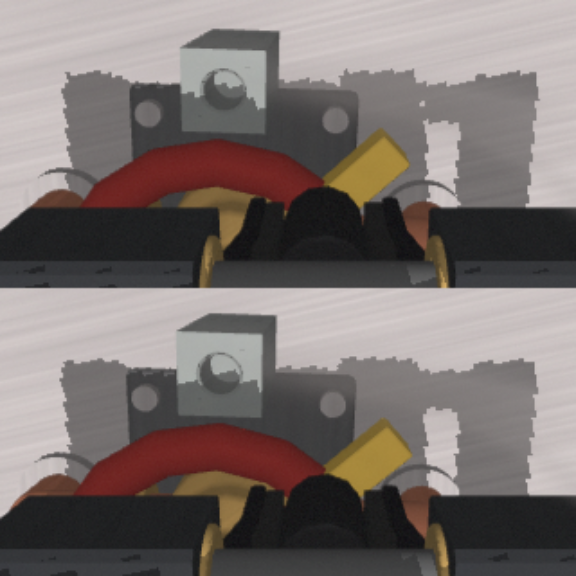

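View pics/s12.png

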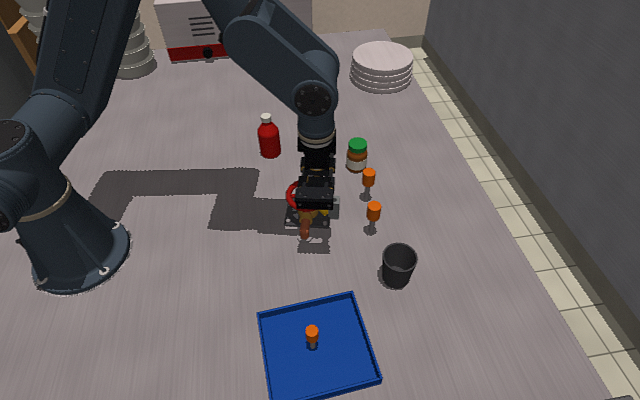

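View pics/t12.png

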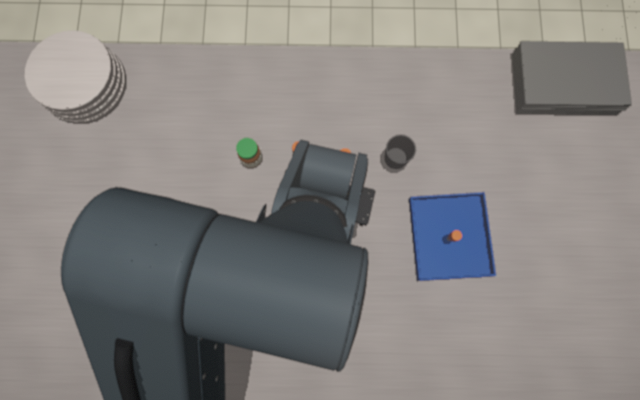

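The top half of the comparison is the stop and the bottom half is now. The lug is back to within about 2° (0.04 rad short), so I nudge it 1.5 mm and let it settle. The pin stands in the tray at (312,337), and the bystanders are where they were.

```bash
python3 -m creep '{"hand":[12,12,12,12,12,12,12,12,12,12],"linear":[[1,0.5,0],[1.5,1,0],[1.5,1,0],[1.5,1,0],[1.5,1,0],[1.5,1,0],[1.5,1,0],[1.5,1,0],[1.5,1,0],[1.5,1,0]],"dr":[[0,0,0],[0,0,0],[0,0,0],[0,0,0],[0,0,0],[0,0,0],[0,0,0],[0,0,0],[0,0,0],[0,0,0]]}'
python3 - <<'E'
from m import *
t=sensors.observe();d=(t["tool_pos"][:2]-[.5322,.031])*1000;print(t["time"],d,np.degrees(np.arctan2(d[1],d[0])),np.abs(t["dq"]).max())
p=vision.capture("top")
for l,z in(("squeeze_bottle",.1),("steel_cup",.04),("spice_jar",.06)):
    print(l,[atz(p,q["xy"],z) for q in vision.look_for(l,p)[:1]])
workorder.hand_in()
E
```

```text
time: 27.3
tool_pos: [0.5532, -0.0076, 0.0868]
ee_rot: [0.0, 0.994, -0.111, -0.002]
ft_force: [-0.7, -2.4, 9.5]
width: 0.248
27.3 [ 21.0354 -38.6157] -61.42126802635622 0.0014585652027217224
squeeze_bottle []
steel_cup [array([ 0.7027, -0.1877,  0.04  ])]
spice_jar [array([0.6854, 0.1728, 0.06  ])]
the job is handed in; nothing more can be done
```

The job is handed in at 27 s of the 72 s allowed, and as far as my checks show it meets every condition; the hand-in reports no verdict.

- **Pin:** I drew the lock pin out of its socket and let it go in the blue tray. It stayed standing near the tray's centre, with its middle about 41 mm high.
- **Valve:** I closed the wheel by its crank handle until it met the stop, about 4.75 rad of closing, where the force rose to roughly 40 N. I then backed it off two full turns.
- **Setting:** The handle is at -61.4°, against -60.3° measured at the stop. That leaves the wheel about 0.02 rad short of exactly two turns, and the lug in the wrist picture also came back to within about 2° before the final nudge.
- **Hold:** The handle is still gripped at the commanded 35 N, with the measured opening steady and the arm still.
- **Bystanders:** The cup's position estimate is within 8 mm of its start and the jar's within 1 mm. The network missed the bottle in the last top picture because the arm hid it. The side picture taken shortly before, after the second turn, shows the bottle upright in its old place.

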